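Raise the pull-up socket tower beside the kettle and hold it up

ROBOT

A 7-joint arm with a two-finger parallel gripper is mounted at the origin on the work surface. World frame = base frame: x ahead of the robot, y to its left, z up, the work surface at z = 0. Lengths are in mm, angles in rad, forces in N, time in s.
With the tool pointing down it reaches from about 400 to 850 mm from the base axis. Payload 4.4 kg.
Tool frame: the origin (TCP) lies midway between the tips of the shut fingers; the grasp point (between the pads) lies 19 mm behind it (grip_depth is the distance from the TCP to the grasp point, in mm); z points along the fingers, y is the line along which they close (so a half turn about z gives the same grasp; the last joint's range is limited). The gripper opens to 94 mm and grips with 3 to 60 N. Pads are 16 mm wide; open, the fingers measure 119 mm over their backs; the gripper's body (75 mm by 177 mm) begins 78 mm behind the grasp point.
Start: joints at [-0.066, 0.628, 0.038, 1.517, -0.027, 0.996, -0.02], TCP at [650.014, 0.028, 205.478] pointing down, gripper open.
Joint ranges: [-3.06, 3.06], [-0.37, 2.12], [-1.25, 1.32], [0.18, 2.47], [-1.1, 4.24], [0.23, 1.98], [-2.94, 2.94]. Speed limits (rad/s): [2.57, 2.57, 3.14, 3.14, 3.14, 3.14, 3.14].

INTERFACE

Orientations are given as a 3x3 rotation matrix whose columns are the frame's x, y, z axes.
In Python, from plant import * gives the robot as it stands.
- The arm moves only by the tool drive_tool, never from a script. Its argument "rows" is a list of rows, each a list of 4 numbers: the shift along the tool's x, y, z in m, then the turn about the tool's z in degrees. In form: [[tx, ty, tz, yaw], ...]. A call has 1 to 5 rows; each row shifts and turns the commanded pose from where the row before left it, along the tool's axes as they then stand; what a row does not reach is not made up. A row lasts 1/8 s, in which the tool goes at most 62.5 mm and 10.7 degrees, less where a joint would pass 70% of its speed; a pose out of reach is approached as far as the arm can. A call with a gripper value outside its range is refused whole. "claw" is the opening, from 0 (shut) to 1 (fully open), set as the call begins (left out, the last holds). The fingers move at their own pace and stop on an object; "force" is the grip in N (left out, the last holds). Time passes only in rows, so rows that do not move let the fingers close. It gives the time, the measured TCP pose, the force, the opening and the grip force at its end, in the units of the state.
- observe(): the state, without advancing time (a new reading comes with each control period).
- get_image(name): name is "scene" or "side" or "wrist"; returns a dict with "image" (384x512x3 uint8, red, green, blue), "range_z" (384x512 float32, mm along the optical axis (not along the pixel's ray), 0 where there is no reading), "camera_matrix" (3x3 intrinsics, pixels), "R" (3x3) and "t" (3): a world point X has camera coordinates R X + t; the wrist camera has in their place "hand_eye" (4x4, takes a point from camera to tool coordinates, whose origin is the TCP and whose axes are the flange's). Camera axes: x right, y down, z forward; pixel columns grow to the right and rows downward; lengths in mm; the calibration is good to about 2 mm. The wrist camera is an equidistant fisheye: a pixel r from the principal point sees the ray r / f radians off the axis. A picture is of the moment at which its call begins: read the wrist's pose just before it.
- job_done(): hands the job in; it is judged then, once.
The state is a dict: "time_s": time; "joints": joint angles; "joint_vel": joint speeds; "joint_torque": joint torques, N m; "ee_pos": TCP position; "tool_rot": TCP orientation; "contact_force": force on the tool from outside, world axes, zero at the start; "torque": the same for the moment, N m; "grip_width": opening from 0.0 (shut) to 1.0 (fully open); "grip_force": force on a finger pad.
Only numpy, scipy, OpenCV 4.12 (cv2) and the standard library are available. Lean on these libraries where they do the work, as an engineer would, in place of code of your own. Each camera call takes 0.05 s, during which the arm holds its last target. There are 200 camera calls.

TASK

I want to plug the kettle in: on the kettle's side of the worktop, press the green release button of the pull-up socket tower so that its head pops up, then take the head by its cap and pull it past the first stop right up to the second stop, its full height. Finish still gripping it and holding it up there, because it sinks until I have tightened its clamp ring. Leave the tower on the other side shut and everything else where it stands.

Things in the scene. Friction and masses are not known exactly. Their poses are not given: they have to be found in the camera images.
- kettle: black cone-shaped electric kettle on its power base, 170 mm diameter, 213 mm high with its arched handle, 1.3 kg; it stands far back on the worktop, in the left or the right corner. Origin: centre of its underside, z up. Its side (+y or -y) tells which tower to use. Not to be touched.
- left_head: head of the pull-up socket tower on the left (+y) side: round steel cap, 60 mm diameter, 24 mm high, on a square 42 mm column that slides straight up out of the worktop; the cap overhangs the column as a pulling lip. Origin: centre of the cap, half-way up it, 24 mm above the worktop when shut (cap on its black ring, no room beneath), 69 mm when popped up (bare column below the cap).
- left_button_top (a point): centre of the top face of the left tower's round green release button, in the middle of the cap: 26 mm diameter, top 19 mm above the cap's centre (7 mm above the cap), travel 5 mm, 5 N to press home. Pressed 2.5 mm or more it frees the catch; as the finger is withdrawn upward, a spring lifts the head 45 mm and it stays there.
- left_tower (a joint): how far the left tower is out, in m, upward: 0 to 0.001 shut and latched, 0.045 popped up, 0.085 first stop (a light 2 N click), 0.150 second stop (full height, hard end). Moving part about 0.5 kg plus 1 to 4 N of drag. Above 0.045 nothing carries it: let go, it sinks back.
- left_base: fixed foot of the left tower on the worktop: steel flange 100 mm diameter, 4 mm thick, with a black knurled clamp ring 84 to 90 mm diameter whose top is 12 mm above the worktop. Origin: on the tower's axis at worktop height. Yaw up to 30 degrees either way.
- right_head: head of the pull-up socket tower on the right (-y) side: round steel cap, 60 mm diameter, 24 mm high, on a square 42 mm column that slides straight up out of the worktop; the cap overhangs the column as a pulling lip. Origin: centre of the cap, half-way up it, 24 mm above the worktop when shut (cap on its black ring, no room beneath), 69 mm when popped up (bare column below the cap).
- right_button_top (a point): centre of the top face of the right tower's round green release button, in the middle of the cap: 26 mm diameter, top 19 mm above the cap's centre (7 mm above the cap), travel 5 mm, 5 N to press home. Pressed 2.5 mm or more it frees the catch; as the finger is withdrawn upward, a spring lifts the head 45 mm and it stays there.
- right_tower (a joint): how far the right tower is out, in m, upward: 0 to 0.001 shut and latched, 0.045 popped up, 0.085 first stop (a light 2 N click), 0.150 second stop (full height, hard end). Moving part about 0.5 kg plus 1 to 4 N of drag. Above 0.045 nothing carries it: let go, it sinks back.
- right_base: fixed foot of the right tower on the worktop: steel flange 100 mm diameter, 4 mm thick, with a black knurled clamp ring 84 to 90 mm diameter whose top is 12 mm above the worktop. Origin: on the tower's axis at worktop height. Yaw up to 30 degrees either way.
- canister: blue and white ceramic canister with lid, 145 mm diameter, 196 mm high, in the back corner opposite the kettle. Origin: centre of its underside. Bystander.
- pot: steel stock pot, 220 mm diameter, 130 mm high, two side handles, standing on the black two-burner gas hob at the far middle of the worktop (rim 174 mm above the worktop). Origin: centre of its underside. Bystander.
- teapot: small dark blue teapot, 116 mm diameter, 113 mm high, on the left. Origin: centre of its underside. Bystander.
- beaker: green plastic beaker, 72 mm diameter, 85 mm high, on the left. Origin: centre of its underside. Bystander.
- film_box: long pale box of kitchen film, 300 x 48 x 48 mm, lying along x between the two towers. Origin: centre of its underside. Bystander.
- pot_lid: glass pot lid with steel rim, 208 mm diameter, 54 mm high with its knob, lying on the pale blue glass board (6 mm thick) on the right. Origin: centre of its underside. Bystander.
- spoon: wooden spoon, 240 mm long, lying on the same glass board. Origin: its underside, near the middle. Bystander.

How it is judged (in metres and radians):
On the way, in this order (a step that is already met when the one before it is completed fails the run):
1. the tower on the kettle's side is released and its head has popped up (((world y of kettle above 0 m and value of joint left_tower above 0.03 m) or (world y of kettle below 0 m and value of joint right_tower above 0.03 m))), for 0.1 s.
2. that tower, gripped by its head, is pulled past the first stop up to the second (((world y of kettle above 0 m and value of joint left_tower above 0.142 m and contact force between the fingers and left_head above 3 N) or (world y of kettle below 0 m and value of joint right_tower above 0.142 m and contact force between the fingers and right_head above 3 N))), for 0.3 s.
At the end, for the whole second after the job is handed in: The tower on the kettle's side is at least 142 of its 150 mm out and still, its head gripped by the fingers (over 3 N); the other tower is under 8 mm out; the eight other things are within 50 mm of where they stood, those that stand are upright (((world y of kettle above 0 m and value of joint left_tower above 0.142 m and contact force between the fingers and left_head above 3 N and velocity of joint left_tower between -0.01 and 0.01 m/s and value of joint right_tower below 0.008 m) or (world y of kettle below 0 m and value of joint right_tower above 0.142 m and contact force between the fingers and right_head above 3 N and velocity of joint right_tower between -0.01 and 0.01 m/s and value of joint left_tower below 0.008 m)) and distance of each of kettle, canister, teapot, beaker, film_box, pot, pot_lid, spoon from where it was at the start of the episode below 0.05 m and angle between each of kettle, canister, teapot, beaker, pot's own z axis and vertical below 0.35 rad); the arm keeps its last pose, push and grip.
It fails at once if the socket tower on the side without the kettle is released or raised ((world y of kettle above 0 m and value of joint right_tower above 0.012 m) or (world y of kettle below 0 m and value of joint left_tower above 0.012 m)).
It fails at once if the kettle, canister, pot, teapot or beaker is knocked over (angle between any of kettle, canister, teapot, beaker, pot's own z axis and vertical above 0.35 rad).
It fails at once if a bystander is shoved more than 50 mm (distance of any of kettle, canister, teapot, beaker, film_box, pot, pot_lid, spoon from where it was at the start of the episode above 0.05 m).
It also fails if it takes over 48 s, if anything falls off the work surface, if the arm or the gripper's body presses on something with over 40 N, if the wrist force passes 120 N, or if a joint passes its speed limit or range.

## Working session

There is one attempt and no reset: what is moved stays moved. The work goes in short steps, Python scripts to look and compute and a tool call to move; the robot and the scene stay as the last step left them, time stands still between calls to the robot, and variables do not carry over. Pictures are saved under pics/ and viewed, at most 10 in all, crops included, and the job is handed in when it is done.

Besides the shell and the picture viewer there is one more tool, called after "Call:" by a JSON object that holds its "method" and its "body", one argument or row to a line. drive_tool: Moves the arm, as the interface text tells. Its arguments: {"type":"object","properties":{"rows":{"type":"array"},"claw":{"type":"number"},"force":{"type":"number"}},"required":["rows"]}

```bash
mkdir -p pics
python3 - <<'E'
from plant import *
import cv2,numpy as np
o=observe();print(o['ee_pos'],np.round(o['tool_rot'],3),o['time_s'])
for n in('scene','side'):
    d=get_image(n);cv2.imwrite(f'pics/{n}0.png',d['image'][...,::-1]);np.savez(f'{n}0.npz',**d)
    print(n,d['camera_matrix'],-d['R'].T@d['t'])
a=cv2.imread('pics/scene0.png')
E
```

```text
[ 6.4934147e+02 -1.0543283e-02  2.0457632e+02] [[ 0.     1.    -0.002]
 [ 1.    -0.    -0.   ]
 [-0.    -0.002 -1.   ]] 0.0
scene [[453.74177173   0.         252.2086649 ]
 [  0.         453.74177173 193.15490044]
 [  0.           0.           1.        ]] [1555.04530394  241.92088086 1083.36456534]
side [[349.04069432   0.         254.23561688]
 [  0.         349.04069432 193.5255884 ]
 [  0.           0.           1.        ]] [  51.69093599 -857.37670329  896.77864696]
```

View pics/scene0.png

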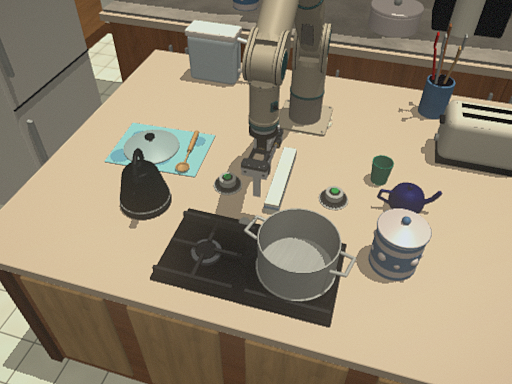

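The scene camera looks back at the robot, so image left is -y. The kettle, at about (145,190), stands on the right (-y), so the tower to use is the right one at (228,181). The other tower is at (334,195).

```bash
cat > h.py <<'E'
import numpy as np,cv2
def ray(d,u,v):
    K=d['camera_matrix'];r=d['R'].T@np.linalg.inv(K)@np.array([u,v,1.]);return -d['R'].T@d['t'],r
def onplane(d,u,v,z):
    c,r=ray(d,u,v);return c+r*(z-c[2])/r[2]
def green(img):
    h=cv2.cvtColor(img,cv2.COLOR_RGB2HSV)
    m=cv2.inRange(h,(45,90,40),(85,255,255))
    n,l,s,c=cv2.connectedComponentsWithStats(m)
    return [(s[i],c[i]) for i in range(1,n) if s[i][4]>8],l
E
python3 - <<'E'
from h import *
for n in('scene','side'):
    d=dict(np.load(f'{n}0.npz'))
    for s,c in green(d['image'])[0]:
        u,v=c; Z=d['range_z'][int(round(v)),int(round(u))]
        cc,r=ray(d,u,v)
        print(n,s,c.round(1),'plane43',onplane(d,u,v,43).round(1),'depth',(cc+r*Z).round(1))
    # kettle
d=dict(np.load('scene0.npz'));print('kettle',onplane(d,145,205,0).round(0))
E
```

```text
scene [373 156  20  13  43] [380.8 164. ] plane43 [256.1 328.3  43. ] depth [265.1 327.7  50.2]
scene [223 174   8   6  33] [226.8 176.1] plane43 [ 475.5 -169.7   43. ] depth [ 476.5 -169.3   43.9]
scene [331 188   8   6  37] [334.4 190.3] plane43 [437.4 193.7  43. ] depth [439.1 193.8  44.6]
side [147 147  17  23 277] [155.9 157.2] plane43 [294.8 336.9  43. ] depth [286.1 294.3  73.4]
side [200 164   6   4  18] [202.5 165.2] plane43 [433.8 187.2  43. ] depth [433.8 187.1  43. ]
side [255 216   8   5  35] [258.6 218. ] plane43 [ 471.7 -173.6   43. ] depth [ 472.4 -172.5   41.6]
kettle [ 647. -400.    0.]
```

View pics/side0.png

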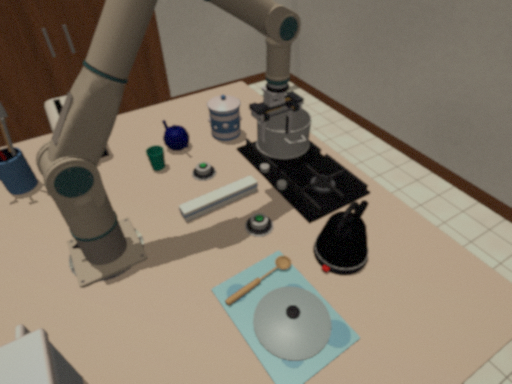

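Call:
{"method": "drive_tool", "body": {
  "rows": [
    [-0.034, -0.035, 0, 0],
    [-0.034, -0.035, 0, 0],
    [-0.034, -0.035, 0, 0],
    [-0.034, -0.035, 0, 0],
    [-0.035, -0.036, 0, 0]
  ],
  "claw": 0,
  "force": 20
}}

```text
time_s: 0.72
ee_pos: [472.6, -171.9, 205.3]
tool_rot: [[-0.0, 1.0, -0.0], [1.0, 0.0, 0.0], [0.0, -0.0, -1.0]]
contact_force: [0.8, -0.1, 1.3]
grip_width: 0.502
grip_force: 0.0
```

Call:
{"method": "drive_tool", "body": {
  "rows": [
    [0, 0, 0, 0],
    [0, 0, 0, 0],
    [0, 0, 0, 0]
  ]
}}

```text
time_s: 1.1
ee_pos: [475.1, -169.7, 205.3]
tool_rot: [[-0.002, 1.0, 0.001], [1.0, 0.002, 0.001], [0.001, 0.001, -1.0]]
contact_force: [0.2, -0.5, 0.3]
grip_width: 0.183
grip_force: 0.0
```

Run:
```python
from plant import *
from h import *
o=observe();print(o['ee_pos'],np.round(o['tool_rot'],3),o['time_s'],o['grip_width'])
d=get_image('wrist');cv2.imwrite('pics/w1.png',d['image'][...,::-1])
print(d['hand_eye'],d['camera_matrix'])
K=d['camera_matrix'];H=d['hand_eye']
for s,c in green(d['image'])[0]:
    if s[4]<30: continue
    x=(c-K[:2,2])/K[0,0];r=np.hypot(*x);ph=np.arctan2(x[1],x[0])
    rc=np.array([np.sin(r)*np.cos(ph),np.sin(r)*np.sin(ph),np.cos(r)])
    R=np.array(o['tool_rot']);C=R@H[:3,3]+o['ee_pos'];w=R@H[:3,:3]@rc
    P=C+w*(43-C[2])/w[2];print(s,c,P.round(1),'tool delta m',(R.T@(P-o['ee_pos'])/1000).round(4))
```

```text
[ 475.11848895 -169.67570324  205.34667664] [[-0.002  1.     0.001]
 [ 1.     0.002  0.001]
 [ 0.001  0.001 -1.   ]] 1.1 0.1833973349690161
[[ 8.00789495e-04 -9.66968920e-01 -2.54893049e-01  7.46696736e+01]
 [ 9.99999667e-01  7.33745021e-04  3.58113324e-04 -1.08941225e-01]
 [-1.59257949e-04 -2.54893250e-01  9.66969185e-01 -1.78733568e+02]
 [ 0.00000000e+00  0.00000000e+00  0.00000000e+00  1.00000000e+00]] [[297.31863964   0.         257.447576  ]
 [  0.         297.31863964 187.30832115]
 [  0.           0.           1.        ]]
[247 163  22  22 389] [257.45501285 173.62724936] [ 475.2 -168.2   43. ] tool delta m [0.0014 0.     0.1623]
```

View pics/w1.png

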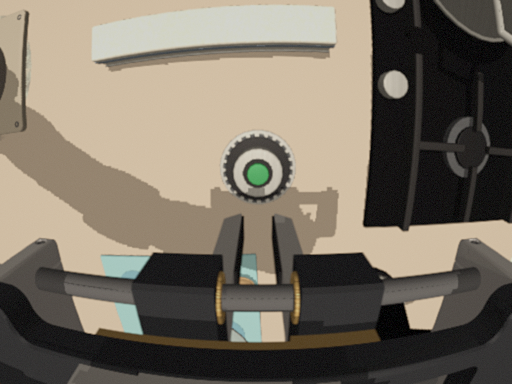

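The wrist view shows the green button at (257,174), within 2 mm of straight below the TCP. This agrees with the fixed cameras, so I'm going down.

Call:
{"method": "drive_tool", "body": {
  "rows": [
    [0, 0, 0.045, 0],
    [0, 0, 0.045, 0],
    [0, 0, 0.045, 0],
    [0, 0, 0, 0],
    [0, 0, 0, 0]
  ]
}}

```text
time_s: 1.78
ee_pos: [475.2, -170.9, 71.5]
tool_rot: [[-0.001, 1.0, 0.001], [1.0, 0.001, -0.0], [-0.0, 0.001, -1.0]]
contact_force: [0.8, 0.3, 0.5]
grip_width: 0.003
grip_force: 0.0
```

Call:
{"method": "drive_tool", "body": {
  "rows": [
    [0, 0, 0.012, 0],
    [0, 0, 0.008, 0],
    [0, 0, 0.006, 0],
    [0, 0, 0, 0],
    [0, 0, 0, 0]
  ]
}}

```text
time_s: 2.4
ee_pos: [474.0, -171.0, 44.5]
tool_rot: [[0.0, 1.0, -0.0], [1.0, -0.0, 0.0], [0.0, -0.0, -1.0]]
contact_force: [0.0, 1.3, 0.5]
grip_width: 0.006
grip_force: 0.0
```

Call:
{"method": "drive_tool", "body": {
  "rows": [
    [0, 0, 0.003, 0],
    [0, 0, 0.002, 0],
    [0, 0, 0.001, 0],
    [0, 0, 0, 0],
    [0, 0, 0, 0]
  ]
}}

```text
time_s: 3.02
ee_pos: [474.2, -171.1, 38.9]
tool_rot: [[0.0, 1.0, 0.001], [1.0, -0.0, -0.0], [-0.0, 0.001, -1.0]]
contact_force: [-1.1, -1.1, 5.6]
grip_width: 0.003
grip_force: 3.0
```

Call:
{"method": "drive_tool", "body": {
  "rows": [
    [0, 0, 0.001, 0],
    [0, 0, 0, 0],
    [0, 0, -0.01, 0],
    [0, 0, -0.02, 0],
    [0, 0, -0.04, 0]
  ]
}}

```text
time_s: 3.65
ee_pos: [472.7, -170.5, 107.3]
tool_rot: [[-0.0, 1.0, -0.003], [1.0, 0.0, 0.001], [0.001, -0.003, -1.0]]
contact_force: [-0.5, 0.3, 0.8]
grip_width: 0.003
grip_force: 0.0
```

Call:
{"method": "drive_tool", "body": {
  "rows": [
    [0, 0, -0.05, 0],
    [0, 0, -0.045, 0],
    [0, 0, 0, 0],
    [0, 0, 0, 0],
    [0, 0, 0, 0]
  ],
  "claw": 1
}}

```text
time_s: 4.28
ee_pos: [472.9, -170.6, 201.1]
tool_rot: [[-0.0, 1.0, -0.003], [1.0, 0.0, 0.001], [0.001, -0.003, -1.0]]
contact_force: [0.4, 0.1, -0.6]
grip_width: 0.5
grip_force: 0.0
```

Run:
```python
from plant import *
from h import *
o=observe();print(o['ee_pos'],o['time_s'],o['grip_width'])
d=get_image('wrist');cv2.imwrite('pics/w2.png',d['image'][...,::-1])
K=d['camera_matrix'];H=d['hand_eye']
for s,c in green(d['image'])[0]:
    if s[4]<30: continue
    x=(c-K[:2,2])/K[0,0];r=np.hypot(*x);ph=np.arctan2(x[1],x[0])
    rc=np.array([np.sin(r)*np.cos(ph),np.sin(r)*np.sin(ph),np.cos(r)])
    R=np.array(o['tool_rot']);C=R@H[:3,3]+o['ee_pos'];w=R@H[:3,:3]@rc
    Z=d['range_z'][int(c[1]),int(c[0])];print('depth pt',(C+R@H[:3,:3]@(rc*Z/rc[2])).round(1))
    P=C+w*(88-C[2])/w[2];print(s,c,P.round(1),'tool delta m',(R.T@(P-o['ee_pos'])/1000).round(4))
```

```text
[ 472.90769706 -170.57900644  201.11867833] 4.275 0.5004908483496496
depth pt [473.3 -96.1 379.9]
[248 171  25  25 511] [260.02348337 182.78473581] [ 475.2 -168.    88. ] tool delta m [0.0025 0.0026 0.1131]
```

View pics/w2.png

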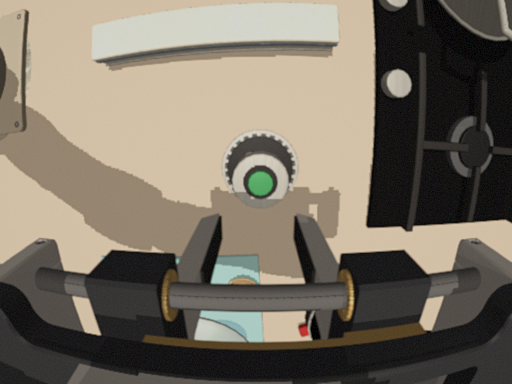

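The head has popped up: the cap is displaced toward (260,183) and bare column shows below it. It is 2–3 mm off centre, so I'm opening fully, centring and going down to cap height.

Call:
{"method": "drive_tool", "body": {
  "rows": [
    [0.002, 0.002, 0.03, 0],
    [0, 0, 0.03, 0],
    [0, 0, 0, 0],
    [0, 0, 0, 0],
    [0, 0, 0, 0]
  ],
  "claw": 1
}}

```text
time_s: 4.95
ee_pos: [476.7, -169.3, 143.4]
tool_rot: [[0.0, 1.0, 0.002], [1.0, -0.0, -0.001], [-0.001, 0.002, -1.0]]
contact_force: [0.9, 0.1, -0.7]
grip_width: 0.997
grip_force: 0.0
```

Call:
{"method": "drive_tool", "body": {
  "rows": [
    [0, 0, 0, 0],
    [0, 0, 0.025, 0],
    [0, 0, 0.025, 0],
    [0, 0, 0.025, 0],
    [0, 0, 0.015, 0]
  ]
}}

```text
time_s: 5.58
ee_pos: [475.9, -168.9, 51.8]
tool_rot: [[0.0, 1.0, -0.0], [1.0, -0.0, 0.0], [0.0, -0.0, -1.0]]
contact_force: [-0.4, -1.0, -0.4]
grip_width: 0.999
grip_force: 0.0
```

Call:
{"method": "drive_tool", "body": {
  "rows": [
    [0, 0, 0, 0],
    [0, 0, 0, 0]
  ]
}}

```text
time_s: 5.82
ee_pos: [476.6, -169.2, 53.2]
tool_rot: [[0.0, 1.0, 0.001], [1.0, -0.0, -0.0], [-0.0, 0.001, -1.0]]
contact_force: [0.4, -0.1, 0.7]
grip_width: 0.997
grip_force: 0.0
```

Call:
{"method": "drive_tool", "body": {
  "rows": [
    [0, 0, 0.002, 0],
    [0, 0, 0, 0],
    [0, 0, 0, 0],
    [0, 0, 0, 0],
    [0, 0, 0, 0]
  ],
  "claw": 0,
  "force": 50
}}

```text
time_s: 6.45
ee_pos: [475.3, -168.9, 50.5]
tool_rot: [[0.0, 1.0, -0.001], [1.0, -0.0, 0.0], [0.0, -0.001, -1.0]]
contact_force: [-2.6, 0.8, 3.3]
grip_width: 0.631
grip_force: 50.0
```

Call:
{"method": "drive_tool", "body": {
  "rows": [
    [0, 0, 0, 0],
    [0, 0, 0, 0],
    [0, 0, 0, 0]
  ]
}}

```text
time_s: 6.82
ee_pos: [475.3, -169.0, 50.5]
tool_rot: [[0.0, 1.0, -0.001], [1.0, -0.0, 0.0], [0.0, -0.001, -1.0]]
contact_force: [-2.7, -0.4, 5.2]
grip_width: 0.633
grip_force: 50.0
```

The opening is 59.5 mm, which matches the 60 mm cap. Pulling.

Call:
{"method": "drive_tool", "body": {
  "rows": [
    [0, 0, -0.01, 0],
    [0, 0, -0.015, 0],
    [0, 0, -0.015, 0],
    [0, 0, -0.015, 0],
    [0, 0, -0.015, 0]
  ]
}}

```text
time_s: 7.45
ee_pos: [475.3, -168.9, 121.5]
tool_rot: [[0.0, 1.0, -0.001], [1.0, -0.0, 0.0], [0.0, -0.001, -1.0]]
contact_force: [-1.7, -2.1, -9.5]
grip_width: 0.628
grip_force: 50.0
```

Call:
{"method": "drive_tool", "body": {
  "rows": [
    [0, 0, -0.012, 0],
    [0, 0, -0.01, 0],
    [0, 0, -0.006, 0],
    [0, 0, -0.004, 0],
    [0, 0, 0, 0]
  ]
}}

```text
time_s: 8.07
ee_pos: [475.3, -168.9, 152.9]
tool_rot: [[0.0, 1.0, -0.001], [1.0, -0.0, 0.0], [0.0, -0.001, -1.0]]
contact_force: [-5.1, -1.4, -1.7]
grip_width: 0.632
grip_force: 50.0
```

Call:
{"method": "drive_tool", "body": {
  "rows": [
    [0, 0, 0, 0],
    [0, 0, 0, 0],
    [0, 0, 0, 0]
  ]
}}

```text
time_s: 8.45
ee_pos: [475.3, -168.9, 152.8]
tool_rot: [[0.0, 1.0, -0.001], [1.0, -0.0, 0.0], [0.0, -0.001, -1.0]]
contact_force: [-6.1, -1.4, -1.4]
grip_width: 0.627
grip_force: 50.0
```

Call:
{"method": "drive_tool", "body": {
  "rows": [
    [0, 0, -0.002, 0],
    [0, 0, -0.002, 0],
    [0, 0, 0, 0],
    [0, 0, 0, 0]
  ]
}}

```text
time_s: 8.95
ee_pos: [475.3, -168.9, 155.7]
tool_rot: [[0.0, 1.0, -0.002], [1.0, -0.0, 0.0], [0.0, -0.002, -1.0]]
contact_force: [-2.9, -2.0, -17.5]
grip_width: 0.633
grip_force: 50.0
```

Run:
```python
from plant import *
from h import *
o=observe();print(o['ee_pos'],o['time_s'],o['grip_width'],o['contact_force'])
d=get_image('scene')
for s,c in green(d['image'])[0]:
    cc,r=ray(d,*c);print(s,c.round(1),'at x=475.3:',(cc+r*(475.3-cc[0])/r[0]).round(1))
d2=get_image('side');v=np.hstack([d['image'][100:300,100:400],d2['image'][100:300,150:450]])
cv2.imwrite('pics/f.png',v[...,::-1])
```

```text
[ 475.30420103 -168.92153842  155.66524678] 8.95 0.6330876861416431 [ -2.94677054  -1.98358026 -17.4622571 ]
[226 140   4   5  10] [227.7 142.3] at x=475.3: [ 475.3 -161.5  190. ]
[373 156   7  11  21] [375.  160.6] at x=475.3: [475.3 295.5 227.3]
[388 164   5   5   9] [390.2 166.7] at x=475.3: [475.3 341.5 215.5]
[331 188   8   6  37] [334.4 190.3] at x=475.3: [475.3 195.4  78.3]
```

View pics/f.png

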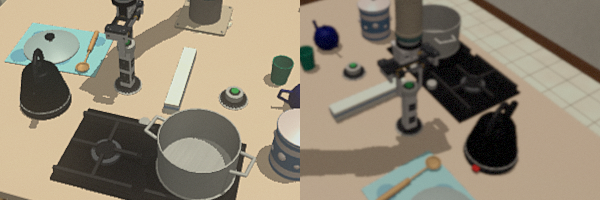

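Both views show the column fully out with its cap gripped, around (126,75) in the left crop. The left tower is shut and nothing else has moved. TCP travel is 105 mm and the upward resistance of 17 N shows the hard stop.

```bash
python3 -c "
from plant import *
print(job_done())"
```

```text
the job is handed in; nothing more can be done
None
```

The right-hand tower, on the kettle's side, was released and pulled up to its second stop, and I handed the job in with its cap still gripped at 50 N; the left tower looked shut and nothing else moved in the last pictures, but the judge's verdict was not returned.

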